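Reseat a spice vial held too high in the ring rack

TASK

The amber spice vial in the walnut rack has been clipped in too high and hangs on its brass rings. Lift the walnut rack's brass lever arch all the way up so that the rings open and the vial drops home, then bring the lever fully down again so that the rings close over it. Leave the pale rack's dark lever shut.

Things in the scene. Friction and masses are not known exactly. Their poses are not given: they have to be found in the camera images.
- walnut: Fixed dark walnut rack, block 120x170x55 mm (x,y,z), origin centre of underside, vials at y -45, 0, 45. Brass lever arch: U 66 mm wide juts level from the front (-x) face, hinge axis along y through (-66,0,50); its crossbar, 12 mm thick, 50 long along y, is 80 mm from the hinge: at (-146,0,50) when down, free space below. Brass rings at z 92, bars 6 thick; tallest stopper 112 high.
- walnut_lever (a joint): Brass lever angle q, rad: 0 = down, level, rings shut; 1.5 = stop, nearly upright, rings wide open. Crossbar centre in the rack's frame (-66-80cos q, 0, 50+80sin q) mm. Stiff (about 2.5 N at the crossbar), stays where left; starts at 0 to 0.2. Moves the two halves of each ring apart along x, 13.6 mm per rad each; the vial slips through at about 1 rad.
- amber_vial: Loose amber glass vial, white collar and stopper: 82 mm tall, body 24 across, collar 28 across. Upright in one of the walnut rack's three holes (varies; the other two hold clear vials with black stoppers). Origin: centre of its underside, 30 mm above the counter while hung by its collar on the rings, 15 mm once dropped home on the floor of its hole.
- pale_lever (a joint): Angle, rad, of the dark steel lever of the second rack (pale wood, green vials, same shape and sizes as the walnut one, on the other side of the counter): 0 = down, where it starts. To be left shut.
There are look-alikes about, which are no part of the job. What is shaped like the amber_vial but green is not meant.

How it is judged:
On the way:
1. The brass lever of the walnut rack is lifted (above 1.1 rad) and the amber vial has dropped home (value of joint walnut_lever above 1.1 rad and z of amber_vial in the frame of walnut below 0.019 m), for 0.2 s.
At the end, for the whole second after the job is handed in: The brass lever is down again (below 0.15 rad, within 12 mm of level at the crossbar), so the rings are shut; the amber vial is at rest upright (within 11 degrees) on the floor of its hole (within 4 mm); the pale rack's lever is down (below 0.2 rad) (value of joint walnut_lever below 0.15 rad and z of amber_vial in the frame of walnut below 0.019 m and angle between amber_vial's own z axis and vertical below 0.2 rad and linear speed of amber_vial below 0.03 m/s and value of joint pale_lever below 0.2 rad); the robot touches nothing.
It fails at once if The pale rack's lever is lifted by more than 0.2 rad (value of joint pale_lever above 0.2 rad).
It also fails if it takes over 38 s, if anything falls off the work surface, if the arm or the gripper's body presses on something with over 40 N, if the wrist force passes 120 N, or if a joint passes its speed limit or range.

ROBOT

A 6-joint arm with a two-finger parallel gripper is mounted at the origin on the work surface. World frame = base frame: x ahead of the robot, y to its left, z up, the work surface at z = 0. Lengths are in m, angles in rad, forces in N, time in s.
With the tool pointing down it reaches from about 0.375 to 0.975 m from the base axis. Payload 3.8 kg.
Tool frame: the origin (TCP) lies at the very end of the fingers, on their centre line; the grasp point (between the pads) lies 19 mm behind it (bot.grip_depth is the distance from the TCP to the grasp point, in m); z points along the fingers, y is the direction in which the jaws open and shut (so a half turn about z gives the same grasp; the last joint's range is limited). The gripper opens to 85 mm and grips with 20 to 120 N. Pads are 22 mm wide; open, the fingers measure 114 mm over their backs; the gripper's body (76 mm by 85 mm) begins 54 mm behind the grasp point. The pads swing forward as they close: fully open they stand 13 mm farther back than shut.
Start: joints at [-1.267, 0.264, 1.604, -0, 1.274, -0.037], TCP at [0.226, -0.636, 0.231] pointing down, gripper open.
Joint ranges: [-2.63, 2.63], [-0.94, 2.18], [0.31, 2.57], [-1.31, 4.45], [0, 2.66], [-2.55, 2.55]. Speed limits (rad/s): [2.57, 2.57, 3.14, 3.14, 3.14, 3.14].

INTERFACE

Orientations are given as a rotation vector (axis times angle).
In Python, from workcell import bot, cams, job gives the robot as it stands.
- The arm moves only by the tool apply_moves, never from a script. Its argument "targets" is a list of rows, each an object of numbers: "dx", "dy", "dz": the shift along the tool's x, y, z in units of 30 mm (1.0 is 30 mm); "wx", "wy", "wz": the turn, a rotation vector about the tool's x, y, z in units of 6 degrees (1.0 is 6 degrees); "jaw": the opening, from 0 (shut) to 1 (fully open). In form: [{"dx": .., "dy": .., "dz": .., "wx": .., "wy": .., "wz": .., "jaw": ..}, ...]. A call has 1 to 5 rows; each row shifts and turns the commanded pose from where the row before left it, along the tool's axes as they then stand; what a row does not reach is not made up. A row lasts 1/10 s, in which the tool goes at most 50 mm and 8.59 degrees, less where a joint would pass 70% of its speed; a pose out of reach is approached as far as the arm can. A call is refused whole if a number of a shift passes 1 or a number of a turn 1, either way. A call with a gripper value outside its range is refused whole. The fingers move at their own pace and stop on an object; "newtons" is the grip in N (left out, the last holds). Time passes only in rows, so rows that do not move let the fingers close. It gives the time, the measured TCP pose, the force and the opening at its end, in the units of the state.
- bot.read_state(): the state, without advancing time (a new reading comes with each control period).
- cams.read_camera(name): name is "side" or "top"; returns a dict with "color" (480x640x3 uint8, red, green, blue), "range_z" (480x640 float32, m along the optical axis (not along the pixel's ray), 0 where there is no reading), "fx", "fy", "cx", "cy" (pixels), "eye" and "rotation" of the camera in the world. Camera axes: x right, y down, z forward; pixel columns grow to the right and rows downward; lengths in m; the calibration is good to about 2 mm. A picture is of the moment at which its call begins.
- job.finish_job(): hands the job in, once; it reports no verdict.
The state is a dict: "time": time; "q": joint angles; "joint_vel": joint speeds; "joint_torque": joint torques, N m; "tool_pos": TCP position; "tcp_rot": TCP orientation; "wrist_force": force on the tool from outside, world axes, zero at the start; "torque": the same for the moment, N m; "width": opening from 0.0 (shut) to 1.0 (fully open).
Only numpy, scipy, OpenCV 4.12 (cv2) and the standard library are available. Lean on these libraries where they do the work, as an engineer would, in place of code of your own. Each camera call takes 0.05 s, during which the arm holds its last target.

## Working session

There is one attempt and no reset: what is moved stays moved. The work goes in short steps, Python scripts to look and compute and a tool call to move; the robot and the scene stay as the last step left them, time stands still between calls to the robot, and variables do not carry over. Pictures are saved under pics/ and viewed, and the job is handed in when it is done.

Besides the shell and the picture viewer there is one more tool, called after "Call:" as a command line: name --argument value ..., lists and objects as JSON in quotes. apply_moves: Moves the arm, as the interface text tells. Its arguments: {"type":"object","properties":{"targets":{"type":"array"},"newtons":{"type":"number"}},"required":["targets"]}

```bash
mkdir -p pics
python3 - <<'E'
from workcell import bot,cams
import cv2,numpy as np,pickle
for n in("side","top"):
    d=cams.read_camera(n); pickle.dump(d,open(n+"0.pkl","wb"))
    cv2.imwrite(f"pics/{n}0.png",d["color"][:,:,::-1]); print(n,d["eye"],d["rotation"],d["fx"],d["cx"],d["cy"])
print(bot.read_state())
E
```

```text
side [0.37989705 0.45558953 0.45964491] [-0.63206337  2.58794202 -1.27952334] 459.75537665441374 318.71209874220835 238.07433963315614
top [ 0.49112041 -0.01774092  0.95413803] [-2.16852208  2.11738779 -0.08933758] 572.9395761528164 323.1987831628448 234.54155715192644
{'time': 0.1, 'q': array([-1.26691168e+00,  2.64693930e-01,  1.60524883e+00, -5.02775344e-07,
        1.27373047e+00, -3.69154608e-02]), 'joint_vel': array([ 0.00049319, -0.00237507, -0.00436059,  0.00056275,  0.00056856,
       -0.00138536]), 'joint_torque': array([ 7.52719079e-04, -5.16704607e+01, -3.68590236e+01, -1.51457266e-04,
        6.25592642e-03, -7.55504459e-06]), 'tool_pos': array([ 0.22539882, -0.63553809,  0.23006953]), 'tcp_rot': array([-3.09406078e+00, -5.32391233e-01,  4.35416262e-04]), 'wrist_force': array([ 0.44220379, -0.00456938,  0.61546145]), 'torque': array([-0.01488781,  0.06596092, -0.04937085]), 'width': 0.9988640364455761}
```

View pics/side0.png

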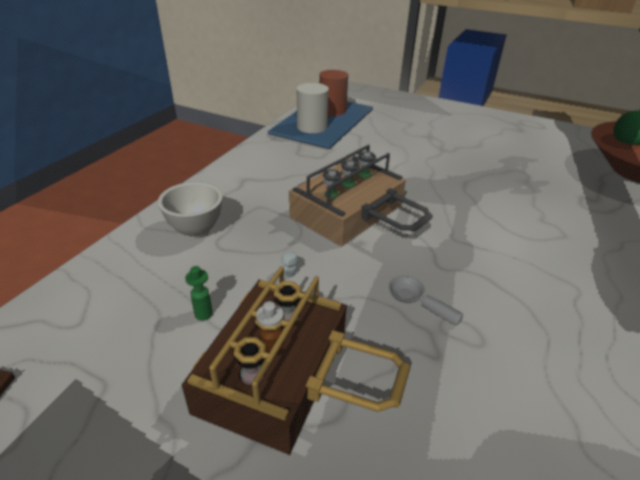

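View pics/top0.png

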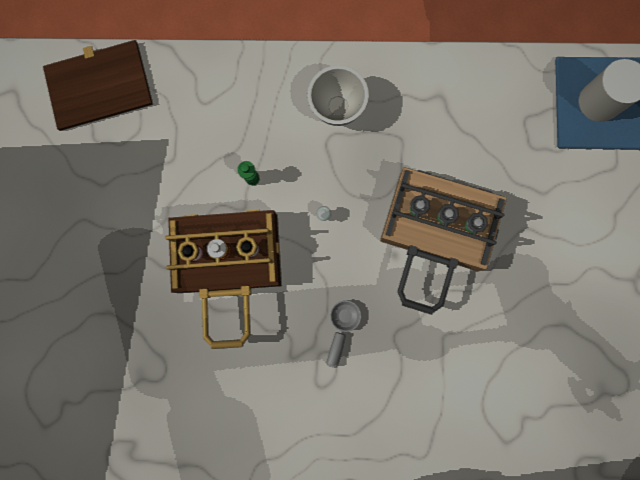

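Side view: the walnut rack is at about (270,360), with its brass lever at (375,370). The pale rack is at (350,190), with its dark lever at (400,212). 

Candidates in the top view:
- **Lever:** brass arch at (226,320) on the walnut rack, which is the one I want. The dark arch at (428,280) is on the pale rack, and the walnut box with a brass tab at (98,85) has no lever.
- **Vial:** white stopper at (217,248) in the middle hole, which fits the description. The black stoppers are at (188,250) and (247,246), the green bottle at (248,172), and a loose clear piece at (323,213).

```bash
cat > h.py <<'E'
import numpy as np,cv2,pickle
from scipy.spatial.transform import Rotation as R
def pts(d):
    Z=d["range_z"]; v,u=np.mgrid[:480,:640]
    P=np.stack([(u-d["cx"])/d["fx"]*Z,(v-d["cy"])/d["fy"]*Z,Z],-1)
    M=np.array(d["rotation"]); M=M if M.shape==(3,3) else R.from_rotvec(M).as_matrix()
    return P@M.T+d["eye"]
def brass(d):
    h=cv2.cvtColor(d["color"],cv2.COLOR_RGB2HSV)
    return (h[...,0]>14)&(h[...,0]<28)&(h[...,1]>120)&(h[...,2]>90)
E
python3 - <<'E'
from h import *
for n in("top","side"):
    d=pickle.load(open(n+"0.pkl","rb")); P=pts(d); m=brass(d)&(d["range_z"]>0)
    roi=np.zeros_like(m)
    if n=="top": roi[200:360,150:300]=1
    else: roi[250:440,170:420]=1
    m&=roi; Q=P[m]
    print(n,len(Q),Q.min(0),Q.max(0))
    # table height check
    print("table",np.median(P[400:460,300:600,2]) if n=="top" else np.median(P[400:,450:,2]))
    if n=="top":
        l=m.copy(); l[:297]=0
        print("lever px",cv2.minAreaRect(np.argwhere(l)[:,::-1].astype(np.float32)))
        L=P[l]; L=L[L[:,2]>.03]
        print("lever rect",cv2.minAreaRect(L[:,:2].astype(np.float32)),L[:,2].min(),L[:,2].max())
        xm=L[:,0].min(); c=L[L[:,0]<xm+.014]; print("bar",c.mean(0),np.median(c[:,2]),c.min(0),c.max(0)); 
        # block top
        h=cv2.cvtColor(d["color"],cv2.COLOR_RGB2HSV)
        b=np.zeros_like(m); b[205:297,160:285]=1
        b&=(P[...,2]>.045)&(P[...,2]<.065)
        B=P[b]; r=cv2.minAreaRect(B[:,:2].astype(np.float32)); print("block",r,cv2.boxPoints(r),np.median(B[:,2]))
        print("stopper",P[244:252,213:221].reshape(-1,3).mean(0)); 
        for u,v in((188,250),(217,248),(247,246)): print(u,v,np.round(np.median(P[v-3:v+4,u-3:u+4].reshape(-1,3),0),4))
        cv2.imwrite("pics/crop.png",cv2.resize(d["color"][200:360,150:300,::-1],None,fx=4,fy=3.75))
    else:
        l=m.copy(); L=Q[(Q[:,2]<.09)]
        a=Q[Q[:,0]<.33]; print("side bar",a.mean(0) if len(a) else None, Q[Q[:,0]<Q[:,0].min()+.014].mean(0))
E
```

```text
top 2566 [4.18665784e-01 8.91450982e-02 2.58403123e-04] [0.63623189 0.26146269 0.09886919]
table 0.00011036363429034468
lever px ((224.20594787597656, 321.7083740234375), (50.77927780151367, 46.98082733154297), 88.36341857910156)
lever rect ((0.45864802598953247, 0.16658726334571838), (0.07975488156080246, 0.07356423139572144), 4.9671244621276855) 0.050627197301010174 0.06339529307672587
bar [0.42468329 0.16398698 0.0593128 ] 0.05935059078226046 [0.41866578 0.13404276 0.05489608] [0.43240461 0.19719819 0.06339529]
block ((0.5639111995697021, 0.17316609621047974), (0.13736774027347565, 0.1735009253025055), 5.2353434562683105) [[0.48759812 0.25328746]
 [0.5034296  0.08051034]
 [0.6402243  0.09304473]
 [0.6243928  0.26582184]] 0.05511627833924987
stopper [0.56894525 0.17261067 0.1089769 ]
188 250 [0.5653 0.2189 0.0961]
217 248 [0.5681 0.1713 0.1101]
247 246 [0.5734 0.1291 0.0966]
side 5395 [0.41906628 0.09254796 0.01403591] [0.6357827  0.26300979 0.09708358]
table -9.462528315845598e-05
side bar None [0.42583243 0.17033691 0.05904863]
```

View pics/crop.png

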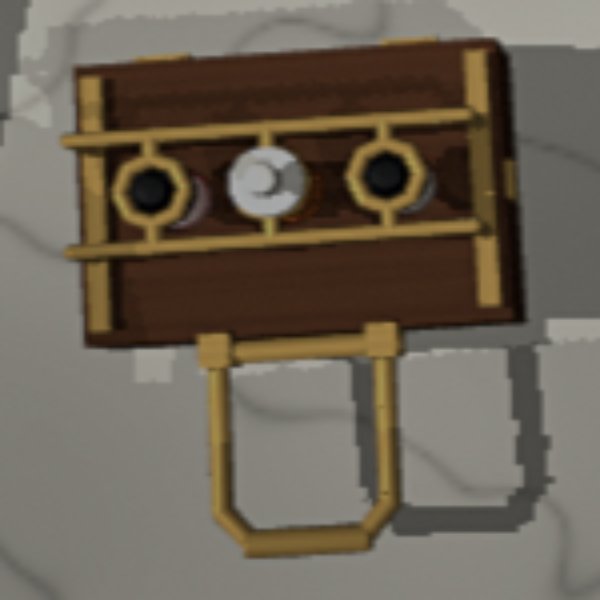

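The crop confirms the choice: the white stopper is in the middle hole, and the brass arch is on the walnut rack. The measured sizes fit (block top 0.055, bar top about 0.059, stopper 0.110), with a rack yaw of about 5°. I'll plan the approach next.

```bash
cat > plan.py <<'E'
from h import *
from workcell import bot
YAW=np.radians(5.0); BAR=np.array([.4255,.1635,.0535])
def ori(tilt,yaw=YAW):
    t=np.radians(tilt); f=np.array([np.cos(yaw),np.sin(yaw),0]); 
    z=f*np.sin(t)-np.array([0,0,np.cos(t)]); x=np.array([-f[1],f[0],0]); return np.stack([x,np.cross(z,x),z],1)
def plan(p1,M1,start=None,step=.95,dec=2):
    if start is None:
        s=bot.read_state(); p0=np.array(s["tool_pos"]); M0=R.from_rotvec(s["tcp_rot"]).as_matrix()
    else: p0,M0=start
    dr=R.from_matrix(M0.T@M1).as_rotvec()
    n=int(max(1,np.ceil(max(np.linalg.norm(p1-p0)/.03/step/1.3,np.degrees(np.linalg.norm(dr))/6/step))))
    while 1:
        p,M=p0.copy(),M0.copy(); rows=[];ok=True
        for i in range(n):
            pt=p0+(p1-p0)*(i+1)/n; Mt=M0@R.from_rotvec(dr*(i+1)/n).as_matrix()
            d=np.round(M.T@(pt-p)/.03,dec); w=np.round(np.degrees(R.from_matrix(M.T@Mt).as_rotvec())/6,dec)
            ok&=abs(d).max()<=1 and abs(w).max()<=1
            rows.append((d,w)); p=p+M@d*.03; M=M@R.from_rotvec(np.radians(w*6)).as_matrix()
        if ok: break
        n+=1
    for d,w in rows: print("d",*d,"w",*w)
    print("--",n); return p,M
E
python3 - <<'E'
from plan import *
s=plan(np.array([.46,-.15,.21]),ori(0,np.radians(-30)))
M=ori(15); plan(BAR+M[:,2]*.019-M[:,2]*.1,M,s)
E
```

```text
d 0.71 -0.7 0.04 w -0.0 -0.0 -0.37
d 0.74 -0.68 0.04 w -0.0 -0.0 -0.38
d 0.76 -0.64 0.04 w -0.0 -0.0 -0.37
d 0.79 -0.61 0.03 w -0.0 -0.0 -0.38
d 0.81 -0.59 0.04 w -0.01 -0.0 -0.37
d 0.83 -0.55 0.04 w 0.0 -0.0 -0.38
d 0.86 -0.52 0.04 w 0.0 -0.0 -0.37
d 0.87 -0.48 0.04 w 0.0 -0.0 -0.38
d 0.89 -0.45 0.04 w 0.0 -0.0 -0.37
d 0.91 -0.41 0.03 w 0.0 -0.0 -0.38
d 0.92 -0.38 0.04 w -0.0 -0.0 -0.37
d 0.94 -0.34 0.04 w -0.0 -0.0 -0.38
d 0.95 -0.3 0.04 w -0.0 -0.01 -0.37
d 0.97 -0.27 0.04 w -0.0 0.0 -0.38
d 0.97 -0.23 0.03 w -0.0 0.0 -0.37
d 0.98 -0.19 0.04 w -0.01 0.0 -0.38
d 0.99 -0.15 0.04 w 0.0 0.0 -0.37
d 0.99 -0.11 0.03 w 0.0 0.0 -0.38
-- 18
d 0.73 -0.62 0.24 w -0.22 0.07 -0.53
d 0.77 -0.58 0.23 w -0.22 0.07 -0.52
d 0.79 -0.54 0.22 w -0.22 0.07 -0.53
d 0.83 -0.5 0.21 w -0.22 0.07 -0.53
d 0.84 -0.47 0.21 w -0.22 0.07 -0.52
d 0.87 -0.42 0.21 w -0.22 0.07 -0.53
d 0.89 -0.37 0.2 w -0.22 0.07 -0.53
d 0.91 -0.33 0.21 w -0.22 0.07 -0.52
d 0.93 -0.29 0.2 w -0.22 0.07 -0.53
d 0.94 -0.24 0.2 w -0.22 0.07 -0.53
d 0.94 -0.19 0.21 w -0.22 0.07 -0.53
-- 11
```

Call:
apply_moves --targets '[{"dx":0.72,"dy":-0.69,"wz":-0.37,"jaw":0.6},{"dx":0.74,"dy":-0.67,"wz":-0.38,"jaw":0.6},{"dx":0.76,"dy":-0.64,"wz":-0.37,"jaw":0.6},{"dx":0.79,"dy":-0.61,"wz":-0.38,"jaw":0.6},{"dx":0.81,"dy":-0.58,"wz":-0.37,"jaw":0.6}]'

```text
invalid input at $.targets[0]: expected keys dx, dy, dz, wx, wy, wz, jaw
```

Call:
apply_moves --targets '[{"dx":0.83,"dy":-0.55,"wz":-0.37,"jaw":0.6},{"dx":0.85,"dy":-0.52,"wz":-0.38,"jaw":0.6},{"dx":0.87,"dy":-0.48,"wz":-0.37,"jaw":0.6},{"dx":0.89,"dy":-0.45,"wz":-0.38,"jaw":0.6},{"dx":0.91,"dy":-0.41,"wz":-0.37,"jaw":0.6}]'

```text
invalid input at $.targets[0]: expected keys dx, dy, dz, wx, wy, wz, jaw
```

Call:
apply_moves --targets '[{"dx":0.92,"dy":-0.38,"wz":-0.37,"jaw":0.6},{"dx":0.94,"dy":-0.34,"wz":-0.38,"jaw":0.6},{"dx":0.95,"dy":-0.3,"wz":-0.37,"jaw":0.6},{"dx":0.97,"dy":-0.26,"wz":-0.38,"jaw":0.6},{"dx":0.97,"dy":-0.2,"wz":-0.37,"jaw":0.6}]'

```text
invalid input at $.targets[0]: expected keys dx, dy, dz, wx, wy, wz, jaw
```

Run:
```python
from plan import *
M=ori(15); plan(BAR+M[:,2]*.019-M[:,2]*.1,M)
```

```text
d 0.52 -0.82 0.12 w -0.08 0.06 -0.45
d 0.55 -0.8 0.11 w -0.07 0.06 -0.44
d 0.6 -0.77 0.12 w -0.08 0.05 -0.45
d 0.62 -0.75 0.11 w -0.08 0.06 -0.45
d 0.66 -0.72 0.11 w -0.07 0.06 -0.44
d 0.69 -0.68 0.1 w -0.08 0.06 -0.45
d 0.73 -0.65 0.11 w -0.08 0.06 -0.45
d 0.75 -0.62 0.1 w -0.07 0.06 -0.44
d 0.78 -0.59 0.11 w -0.08 0.05 -0.45
d 0.8 -0.55 0.1 w -0.08 0.06 -0.45
d 0.83 -0.51 0.11 w -0.07 0.06 -0.44
d 0.85 -0.47 0.11 w -0.08 0.06 -0.45
d 0.88 -0.43 0.11 w -0.08 0.06 -0.45
d 0.89 -0.39 0.11 w -0.07 0.06 -0.44
d 0.9 -0.36 0.11 w -0.08 0.05 -0.45
d 0.93 -0.31 0.12 w -0.08 0.06 -0.45
d 0.93 -0.26 0.12 w -0.07 0.06 -0.44
d 0.95 -0.23 0.12 w -0.08 0.06 -0.45
d 0.95 -0.18 0.13 w -0.08 0.06 -0.45
d 0.96 -0.13 0.13 w -0.07 0.06 -0.44
d 0.97 -0.1 0.14 w -0.08 0.06 -0.45
d 0.97 -0.04 0.14 w -0.07 0.05 -0.45
d 0.96 -0.01 0.15 w -0.08 0.06 -0.44
d 0.97 0.04 0.16 w -0.08 0.06 -0.45
d 0.96 0.08 0.16 w -0.07 0.06 -0.44
d 0.96 0.13 0.16 w -0.08 0.06 -0.45
d 0.95 0.17 0.18 w -0.08 0.05 -0.45
d 0.94 0.21 0.18 w -0.07 0.06 -0.44
-- 28
```

All keys are required in every row, so I'm resending the same moves in full.

Call:
apply_moves --targets '[{"dx":0.72,"dy":-0.69,"dz":0,"wx":0,"wy":0,"wz":-0.37,"jaw":0.6},{"dx":0.74,"dy":-0.67,"dz":0,"wx":0,"wy":0,"wz":-0.38,"jaw":0.6},{"dx":0.76,"dy":-0.64,"dz":0,"wx":0,"wy":0,"wz":-0.37,"jaw":0.6},{"dx":0.79,"dy":-0.61,"dz":0,"wx":0,"wy":0,"wz":-0.38,"jaw":0.6},{"dx":0.81,"dy":-0.58,"dz":0,"wx":0,"wy":0,"wz":-0.37,"jaw":0.6}]'

```text
time: 0.6
tool_pos: [0.2916, -0.5005, 0.2306]
tcp_rot: [-3.028, -0.835, 0.0]
wrist_force: [0.3, -0.0, 0.4]
width: 0.6
```

Call:
apply_moves --targets '[{"dx":0.83,"dy":-0.55,"dz":0,"wx":0,"wy":0,"wz":-0.37,"jaw":0.6},{"dx":0.85,"dy":-0.52,"dz":0,"wx":0,"wy":0,"wz":-0.38,"jaw":0.6},{"dx":0.87,"dy":-0.48,"dz":0,"wx":0,"wy":0,"wz":-0.37,"jaw":0.6},{"dx":0.89,"dy":-0.45,"dz":0,"wx":0,"wy":0,"wz":-0.38,"jaw":0.6},{"dx":0.91,"dy":-0.41,"dz":0,"wx":0,"wy":0,"wz":-0.37,"jaw":0.6}]'

```text
time: 1.1
tool_pos: [0.3565, -0.3659, 0.2308]
tcp_rot: [-2.932, -1.127, 0.0]
wrist_force: [-0.3, 0.2, 0.1]
width: 0.599
```

Call:
apply_moves --targets '[{"dx":0.92,"dy":-0.38,"dz":0,"wx":0,"wy":0,"wz":-0.37,"jaw":0.6},{"dx":0.94,"dy":-0.34,"dz":0,"wx":0,"wy":0,"wz":-0.38,"jaw":0.6},{"dx":0.95,"dy":-0.3,"dz":0,"wx":0,"wy":0,"wz":-0.37,"jaw":0.6},{"dx":0.97,"dy":-0.26,"dz":0,"wx":0,"wy":0,"wz":-0.38,"jaw":0.6},{"dx":0.97,"dy":-0.2,"dz":0,"wx":0,"wy":0,"wz":-0.37,"jaw":0.6}]'

```text
time: 1.6
tool_pos: [0.4226, -0.2319, 0.2309]
tcp_rot: [-2.808, -1.408, 0.0]
wrist_force: [0.4, -0.9, 0.8]
width: 0.6
```

Run:
```python
from plan import *
M=ori(15); plan(BAR+M[:,2]*.019-M[:,2]*.1,M)
```

```text
d 0.73 -0.59 0.24 w -0.17 0.06 -0.49
d 0.75 -0.57 0.23 w -0.17 0.07 -0.5
d 0.78 -0.52 0.22 w -0.17 0.06 -0.49
d 0.8 -0.49 0.23 w -0.17 0.07 -0.5
d 0.83 -0.45 0.22 w -0.18 0.06 -0.49
d 0.85 -0.41 0.21 w -0.17 0.07 -0.49
d 0.87 -0.37 0.22 w -0.17 0.06 -0.5
d 0.88 -0.32 0.22 w -0.17 0.07 -0.49
d 0.9 -0.29 0.21 w -0.17 0.06 -0.49
d 0.91 -0.24 0.22 w -0.17 0.07 -0.5
d 0.92 -0.2 0.22 w -0.17 0.06 -0.49
d 0.93 -0.16 0.23 w -0.17 0.07 -0.5
d 0.93 -0.11 0.23 w -0.17 0.06 -0.49
d 0.94 -0.07 0.23 w -0.18 0.07 -0.49
-- 14
```

Call:
apply_moves --targets '[{"dx":0.73,"dy":-0.59,"dz":0.24,"wx":-0.17,"wy":0.06,"wz":-0.49,"jaw":0.6},{"dx":0.75,"dy":-0.57,"dz":0.23,"wx":-0.17,"wy":0.07,"wz":-0.5,"jaw":0.6},{"dx":0.78,"dy":-0.52,"dz":0.22,"wx":-0.17,"wy":0.06,"wz":-0.49,"jaw":0.6},{"dx":0.8,"dy":-0.49,"dz":0.23,"wx":-0.17,"wy":0.07,"wz":-0.5,"jaw":0.6},{"dx":0.83,"dy":-0.45,"dz":0.22,"wx":-0.18,"wy":0.06,"wz":-0.49,"jaw":0.6}]'

```text
time: 2.1
tool_pos: [0.4156, -0.0915, 0.195]
tcp_rot: [2.547, 1.722, 0.108]
wrist_force: [0.7, 1.4, 0.2]
width: 0.602
```

Call:
apply_moves --targets '[{"dx":0.85,"dy":-0.41,"dz":0.21,"wx":-0.17,"wy":0.07,"wz":-0.49,"jaw":0.6},{"dx":0.87,"dy":-0.37,"dz":0.22,"wx":-0.17,"wy":0.06,"wz":-0.5,"jaw":0.6},{"dx":0.88,"dy":-0.32,"dz":0.22,"wx":-0.17,"wy":0.07,"wz":-0.49,"jaw":0.6},{"dx":0.9,"dy":-0.29,"dz":0.21,"wx":-0.17,"wy":0.06,"wz":-0.49,"jaw":0.6},{"dx":0.91,"dy":-0.24,"dz":0.22,"wx":-0.17,"wy":0.07,"wz":-0.5,"jaw":0.6}]'

```text
time: 2.6
tool_pos: [0.4097, 0.0489, 0.1599]
tcp_rot: [2.251, 1.992, 0.211]
wrist_force: [0.5, 0.5, 0.1]
width: 0.599
```

Call:
apply_moves --targets '[{"dx":0.92,"dy":-0.2,"dz":0.22,"wx":-0.17,"wy":0.06,"wz":-0.49,"jaw":0.6},{"dx":0.93,"dy":-0.16,"dz":0.23,"wx":-0.17,"wy":0.07,"wz":-0.5,"jaw":0.6},{"dx":0.93,"dy":-0.11,"dz":0.23,"wx":-0.17,"wy":0.06,"wz":-0.49,"jaw":0.6},{"dx":0.94,"dy":-0.07,"dz":0.23,"wx":-0.18,"wy":0.07,"wz":-0.49,"jaw":0.6},{"dx":0,"dy":0,"dz":0,"wx":0,"wy":0,"wz":0,"jaw":0.6}]'

```text
time: 3.1
tool_pos: [0.4034, 0.1622, 0.1304]
tcp_rot: [1.991, 2.179, 0.285]
wrist_force: [0.9, 0.4, 0.9]
width: 0.601
```

Run:
```python
from plan import *
M=ori(15); plan(BAR+M[:,2]*.019,M)
print(bot.read_state()["q"])
from workcell import cams
for n in("side","top"):
    d=cams.read_camera(n); cv2.imwrite(f"pics/{n}1.png",d["color"][:,:,::-1])
```

```text
d -0.01 0.01 0.82 w -0.0 -0.0 0.01
d -0.0 0.02 0.83 w -0.01 -0.0 0.0
d -0.01 0.01 0.82 w -0.0 -0.0 0.01
d -0.0 0.01 0.83 w -0.0 -0.0 0.01
-- 4
[ 0.38519351 -0.28695512  2.36550543 -0.10332258  0.81618915  0.35659151]
```

View pics/side1.png

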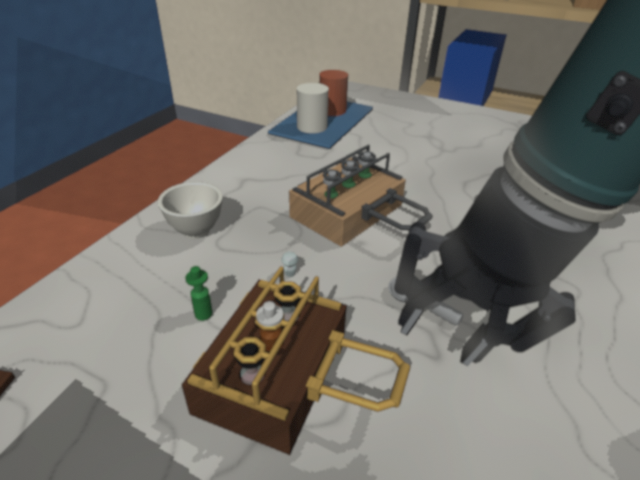

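View pics/top1.png

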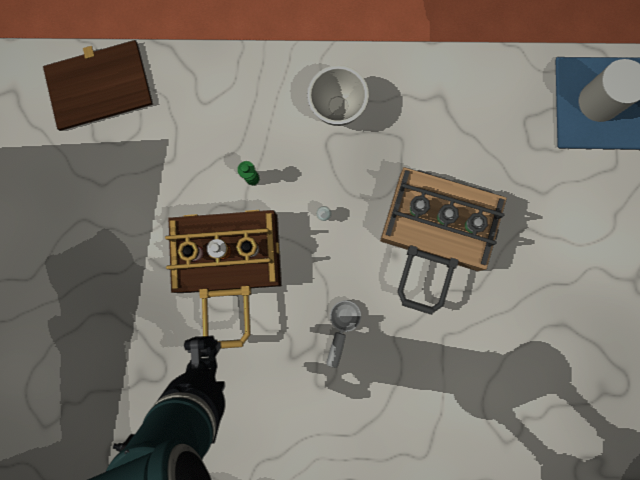

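Run:
```python
from plan import *
for n in("top","side"):
    d=pickle.load(open(n+"0.pkl","rb")); M=np.array(d["rotation"]); M=R.from_rotvec(M).as_matrix()
    for p in(BAR,bot.read_state()["tool_pos"],np.array([.569,.172,.11])):
        c=M.T@(np.array(p)-d["eye"]); print(n,d["cx"]+d["fx"]*c[0]/c[2],d["cy"]+d["fy"]*c[1]/c[2])
d=pickle.load(open("top0.pkl","rb"));P=pts(d)
for u,v in((206,320),(247,320),(226,345),(215,343),(240,343)): print(u,v,P[v,u])
```

```text
top 225.69852781618948 342.7132994336151
top 215.96609909090643 361.58736609930486
top 216.7671973380028 247.40659888478947
side 399.0691525334742 385.2332684848161
side 433.096491015265 341.14989913953247
side 272.69219420203376 304.1634676135775
206 320 [0.45979307 0.19519658 0.0576381 ]
247 320 [0.46142833 0.13140097 0.05481465]
226 345 [0.42241367 0.16180902 0.05876731]
215 343 [0.42517423 0.178509   0.06145266]
240 343 [0.42622276 0.13979866 0.06079377]
```

The tool tip projects midway between the finger ends seen in the side view at (405,325) and (470,355), so the calibration agrees. Next I go down over the crossbar and close.

Call:
apply_moves --targets '[{"dx":0,"dy":0.02,"dz":0.82,"wx":0,"wy":0,"wz":0,"jaw":0.6},{"dx":0,"dy":0.02,"dz":0.83,"wx":0,"wy":0,"wz":0,"jaw":0.6},{"dx":0,"dy":0.01,"dz":0.82,"wx":0,"wy":0,"wz":0,"jaw":0.6},{"dx":0,"dy":0.01,"dz":0.83,"wx":0,"wy":0,"wz":0,"jaw":0.6},{"dx":0,"dy":0,"dz":0,"wx":0,"wy":0,"wz":0,"jaw":0.6}]'

```text
time: 3.7
tool_pos: [0.4307, 0.1605, 0.0338]
tcp_rot: [2.0, 2.173, 0.278]
wrist_force: [-0.1, 0.1, 0.4]
width: 0.599
```

Call:
apply_moves --targets '[{"dx":0,"dy":0,"dz":0,"wx":0,"wy":0,"wz":0,"jaw":0},{"dx":0,"dy":0,"dz":0,"wx":0,"wy":0,"wz":0,"jaw":0},{"dx":0,"dy":0,"dz":0,"wx":0,"wy":0,"wz":0,"jaw":0},{"dx":0,"dy":0,"dz":0,"wx":0,"wy":0,"wz":0,"jaw":0},{"dx":0,"dy":0,"dz":0,"wx":0,"wy":0,"wz":0,"jaw":0}]' --newtons 30

```text
time: 4.2
tool_pos: [0.4296, 0.1621, 0.0363]
tcp_rot: [1.998, 2.175, 0.281]
wrist_force: [-8.2, 1.4, 1.0]
width: 0.123
```

Run:
```python
from plan import *
from workcell import cams
d=cams.read_camera("side"); cv2.imwrite("pics/side2.png",cv2.resize(d["color"][250:430,170:500,::-1],None,fx=2.4,fy=2.4))
s=bot.read_state(); M=R.from_rotvec(s["tcp_rot"]).as_matrix(); print(s["tool_pos"]-M[:,2]*.019,s["width"],s["wrist_force"])
```

```text
[0.4248283  0.16171193 0.05468193] 0.1291718954835919 [-7.43200427  1.46181264  0.37995166]
```

View pics/side2.png

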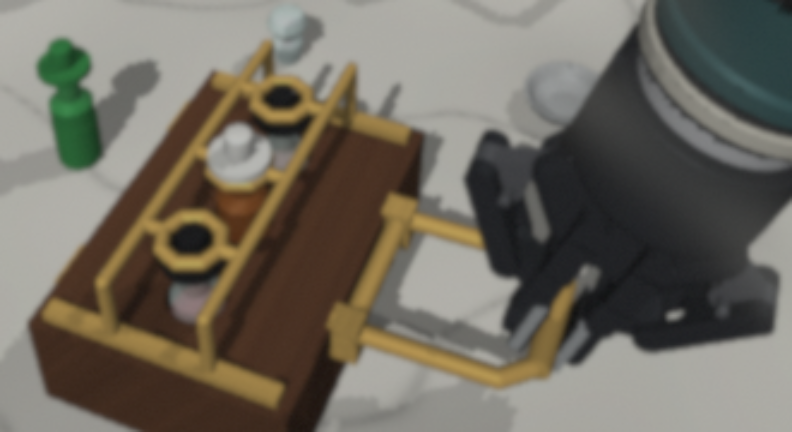

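Grip is good: the opening is 11 mm on the 12 mm bar. Now I plan the arc about the hinge.

```bash
cat >> plan.py <<'E'
def arc(H,qs,tilts,f=None,start=None):
    f=np.array([np.cos(YAW),np.sin(YAW),0])
    if start is None:
        s=bot.read_state(); p=np.array(s["tool_pos"]); M=R.from_rotvec(s["tcp_rot"]).as_matrix()
    else: p,M=start
    for q,t in zip(qs,tilts):
        Mt=ori(t); g=H-f*.08*np.cos(q)+np.array([0,0,.08*np.sin(q)]); pt=g+Mt[:,2]*.019
        d=np.round(M.T@(pt-p)/.03,2); w=np.round(np.degrees(R.from_matrix(M.T@Mt).as_rotvec())/6,2)
        p=p+M@d*.03; M=M@R.from_rotvec(np.radians(w*6)).as_matrix(); print(round(q,2),"d",*d,"w",*w,pt.round(3))
    return p,M
E
python3 - <<'E'
from plan import *
H=np.array([.5042,.1687,.05])
qs=np.linspace(.05,1.45,16)[1:]; arc(H,qs,np.linspace(15,0,16)[1:])
E
```

```text
0.14 d 0.0 0.06 -0.21 w 0.13 0.01 -0.02 [0.43  0.162 0.043]
0.24 d 0.0 0.1 -0.23 w 0.17 0.0 -0.0 [0.431 0.162 0.05 ]
0.33 d 0.0 0.11 -0.22 w 0.16 0.0 -0.0 [0.433 0.162 0.057]
0.42 d 0.0 0.13 -0.2 w 0.17 0.0 -0.0 [0.435 0.163 0.064]
0.52 d 0.0 0.14 -0.2 w 0.17 0.0 -0.0 [0.438 0.163 0.071]
0.61 d 0.0 0.15 -0.18 w 0.16 0.0 -0.0 [0.442 0.163 0.077]
0.7 d 0.0 0.17 -0.18 w 0.17 0.0 -0.0 [0.446 0.164 0.083]
0.8 d 0.0 0.19 -0.15 w 0.17 0.0 -0.0 [0.451 0.164 0.088]
0.89 d 0.0 0.19 -0.14 w 0.16 0.0 -0.0 [0.456 0.164 0.093]
0.98 d 0.0 0.2 -0.13 w 0.17 0.0 -0.0 [0.462 0.165 0.098]
1.08 d 0.0 0.22 -0.11 w 0.17 0.0 -0.0 [0.468 0.166 0.101]
1.17 d 0.0 0.22 -0.09 w 0.16 0.0 -0.0 [0.474 0.166 0.105]
1.26 d 0.0 0.22 -0.07 w 0.17 0.0 -0.0 [0.481 0.167 0.107]
1.36 d 0.0 0.23 -0.06 w 0.17 0.0 -0.0 [0.488 0.167 0.109]
1.45 d 0.0 0.24 -0.04 w 0.16 0.0 -0.0 [0.495 0.168 0.11 ]
```

Call:
apply_moves --targets '[{"dx":0,"dy":0.06,"dz":-0.21,"wx":0.13,"wy":0,"wz":0,"jaw":0},{"dx":0,"dy":0.1,"dz":-0.23,"wx":0.17,"wy":0,"wz":0,"jaw":0},{"dx":0,"dy":0.11,"dz":-0.22,"wx":0.16,"wy":0,"wz":0,"jaw":0},{"dx":0,"dy":0.13,"dz":-0.2,"wx":0.17,"wy":0,"wz":0,"jaw":0},{"dx":0,"dy":0.14,"dz":-0.2,"wx":0.17,"wy":0,"wz":0,"jaw":0}]'

```text
time: 4.75
tool_pos: [0.4361, 0.1628, 0.07]
tcp_rot: [2.044, 2.225, 0.188]
wrist_force: [-8.1, 2.0, -2.1]
width: 0.124
```

Run:
```python
from plan import *
from workcell import cams
d=cams.read_camera("side"); cv2.imwrite("pics/side3.png",cv2.resize(d["color"][250:430,170:500,::-1],None,fx=2.4,fy=2.4))
s=bot.read_state(); M=R.from_rotvec(s["tcp_rot"]).as_matrix(); print(s["tool_pos"]-M[:,2]*.019,s["width"],s["wrist_force"])
```

```text
[0.43360949 0.16262166 0.09000909] 0.12568008923519028 [-14.4447038    0.88305345   6.072366  ]
```

View pics/side3.png

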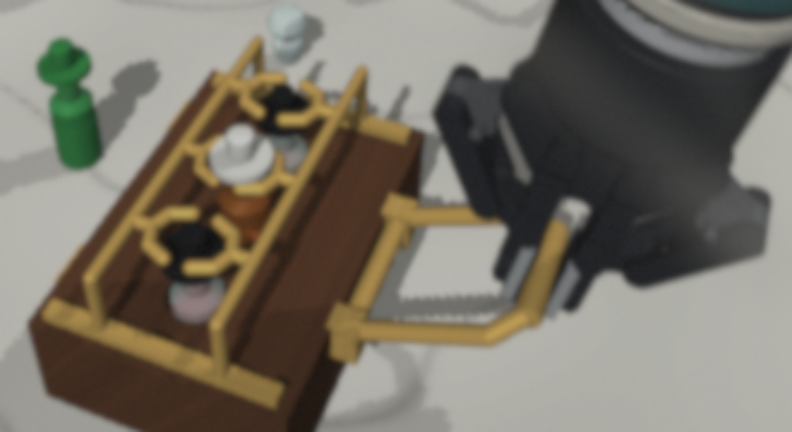

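Run:
```python
from plan import *
H=np.array([.503,.1687,.05])
arc(H,np.linspace(.52,1.46,11)[1:],np.linspace(10,0,11)[1:])
```

```text
0.61 d 0.0 0.17 -0.18 w 0.11 0.01 -0.02 [0.441 0.163 0.077]
0.71 d 0.0 0.17 -0.17 w 0.17 0.0 -0.0 [0.445 0.164 0.083]
0.8 d 0.0 0.18 -0.15 w 0.16 0.0 -0.0 [0.45  0.164 0.089]
0.9 d 0.0 0.2 -0.15 w 0.17 -0.0 -0.0 [0.455 0.165 0.094]
0.99 d 0.0 0.21 -0.12 w 0.17 -0.0 -0.0 [0.461 0.165 0.098]
1.08 d 0.0 0.21 -0.11 w 0.16 -0.0 -0.0 [0.467 0.166 0.102]
1.18 d 0.0 0.22 -0.09 w 0.17 -0.0 -0.0 [0.473 0.166 0.105]
1.27 d 0.0 0.23 -0.07 w 0.17 -0.0 -0.0 [0.48  0.167 0.107]
1.37 d 0.0 0.23 -0.06 w 0.16 -0.0 -0.0 [0.487 0.167 0.109]
1.46 d 0.0 0.24 -0.03 w 0.17 -0.0 -0.0 [0.494 0.168 0.111]
```

Call:
apply_moves --targets '[{"dx":0,"dy":0.11,"dz":-0.18,"wx":0.14,"wy":0,"wz":0,"jaw":0},{"dx":0,"dy":0.17,"dz":-0.17,"wx":0.17,"wy":0,"wz":0,"jaw":0},{"dx":0,"dy":0.18,"dz":-0.15,"wx":0.16,"wy":0,"wz":0,"jaw":0},{"dx":0,"dy":0.2,"dz":-0.15,"wx":0.17,"wy":0,"wz":0,"jaw":0},{"dx":0,"dy":0.21,"dz":-0.12,"wx":0.17,"wy":0,"wz":0,"jaw":0}]'

```text
time: 5.3
tool_pos: [0.4559, 0.1646, 0.0975]
tcp_rot: [2.088, 2.273, 0.088]
wrist_force: [-22.0, -0.9, 19.2]
width: 0.127
```

Call:
apply_moves --targets '[{"dx":0,"dy":0.21,"dz":-0.11,"wx":0.16,"wy":0,"wz":0,"jaw":0},{"dx":0,"dy":0.22,"dz":-0.09,"wx":0.17,"wy":0,"wz":0,"jaw":0},{"dx":0,"dy":0.23,"dz":-0.07,"wx":0.17,"wy":0,"wz":0,"jaw":0},{"dx":0,"dy":0.23,"dz":-0.06,"wx":0.16,"wy":0,"wz":0,"jaw":0},{"dx":0,"dy":0.2,"dz":-0.03,"wx":0.17,"wy":0,"wz":0,"jaw":0}]'

```text
time: 5.8
tool_pos: [0.4938, 0.1683, 0.1126]
tcp_rot: [2.122, 2.313, 0.006]
wrist_force: [-7.5, 1.1, 6.8]
width: 0.124
```

Run:
```python
from plan import *
from workcell import cams
d=cams.read_camera("side"); cv2.imwrite("pics/side4.png",cv2.resize(d["color"][220:430,170:500,::-1],None,fx=2.4,fy=2.4))
s=bot.read_state(); M=R.from_rotvec(s["tcp_rot"]).as_matrix(); print(s["tool_pos"]-M[:,2]*.019,s["width"],s["wrist_force"])
P=pts(d); h=cv2.cvtColor(d["color"],cv2.COLOR_RGB2HSV)
for nm,dd in(("now",d),("before",pickle.load(open("side0.pkl","rb")))):
    P=pts(dd); h=cv2.cvtColor(dd["color"],cv2.COLOR_RGB2HSV)
    m=(np.hypot(P[...,0]-.5685,P[...,1]-.172)<.014)&(h[...,1]<60)&(h[...,2]>120)
    print(nm,m.sum(),P[m][:,2].max() if m.any() else None)
```

```text
[0.49554106 0.1684812  0.13217258] 0.12596486255632436 [-3.36551876  0.08776515  5.29133591]
now 302 0.20751653167160877
before 275 0.11334675197507693
```

View pics/side4.png

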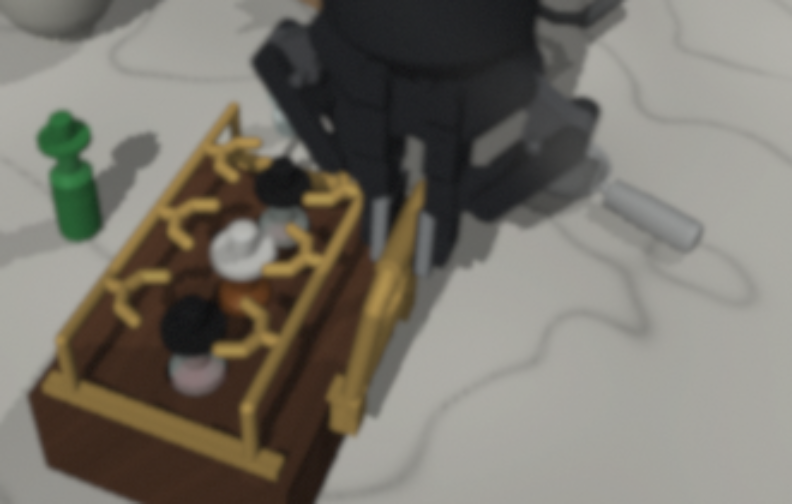

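The lever is nearly upright and the rings are wide open. Next I check how high the stopper sits.

Run:
```python
from plan import *
from workcell import cams
for nm in("side","top"):
    d=cams.read_camera(nm)
    for t,dd in(("now",d),("before",pickle.load(open(nm+"0.pkl","rb")))):
        P=pts(dd); h=cv2.cvtColor(dd["color"],cv2.COLOR_RGB2HSV)
        m=(np.hypot(P[...,0]-.5685,P[...,1]-.172)<.016)&(h[...,1]<70)&(h[...,2]>110)&(P[...,2]<.13)&(P[...,2]>.07)
        print(nm,t,m.sum(),np.percentile(P[m][:,2],[5,50,95,100]).round(4) if m.any() else None)
```

```text
side now 368 [0.0828 0.0845 0.0971 0.0988]
side before 360 [0.0977 0.0995 0.112  0.1133]
top now 225 [0.0815 0.0842 0.0981 0.0999]
top before 203 [0.097  0.0999 0.113  0.1145]
```

The stopper dropped 15 mm in both views, so the vial is home. I'll dwell briefly, then bring the lever back down the same arc.

Call:
apply_moves --targets '[{"dx":0,"dy":0,"dz":0,"wx":0,"wy":0,"wz":0,"jaw":0},{"dx":0,"dy":0,"dz":0,"wx":0,"wy":0,"wz":0,"jaw":0},{"dx":0,"dy":0,"dz":0,"wx":0,"wy":0,"wz":0,"jaw":0}]'

```text
time: 6.25
tool_pos: [0.4957, 0.1685, 0.1131]
tcp_rot: [2.12, 2.31, 0.012]
wrist_force: [-3.4, 0.8, 6.4]
width: 0.123
```

Run:
```python
from plan import *
H=np.array([.503,.1687,.05])
arc(H,np.linspace(1.46,0,16)[1:],np.linspace(0,15,16)[1:])
```

```text
1.36 d -0.01 -0.3 0.13 w -0.07 -0.01 -0.01 [0.487 0.167 0.109]
1.27 d -0.0 -0.24 0.06 w -0.17 0.0 -0.0 [0.48  0.167 0.107]
1.17 d -0.01 -0.23 0.08 w -0.17 0.0 -0.0 [0.473 0.166 0.105]
1.07 d 0.0 -0.23 0.1 w -0.16 0.0 -0.0 [0.466 0.165 0.101]
0.97 d 0.0 -0.22 0.12 w -0.17 0.0 -0.0 [0.46  0.165 0.097]
0.88 d 0.0 -0.21 0.14 w -0.17 0.0 -0.0 [0.454 0.164 0.093]
0.78 d 0.0 -0.2 0.15 w -0.16 0.0 -0.0 [0.449 0.164 0.087]
0.68 d 0.0 -0.18 0.17 w -0.17 0.0 -0.0 [0.444 0.164 0.082]
0.58 d 0.0 -0.17 0.19 w -0.17 0.0 -0.0 [0.439 0.163 0.075]
0.49 d 0.0 -0.16 0.2 w -0.16 0.0 -0.0 [0.436 0.163 0.069]
0.39 d 0.0 -0.13 0.21 w -0.17 0.0 -0.0 [0.433 0.163 0.062]
0.29 d 0.0 -0.12 0.22 w -0.17 0.0 -0.0 [0.431 0.162 0.054]
0.19 d 0.0 -0.11 0.24 w -0.16 0.0 -0.0 [0.429 0.162 0.047]
0.1 d 0.0 -0.08 0.24 w -0.17 0.0 -0.0 [0.428 0.162 0.039]
0.0 d 0.0 -0.06 0.25 w -0.17 0.0 -0.0 [0.428 0.162 0.032]
```

Call:
apply_moves --targets '[{"dx":0,"dy":-0.25,"dz":0.08,"wx":-0.12,"wy":0,"wz":0,"jaw":0},{"dx":0,"dy":-0.24,"dz":0.06,"wx":-0.17,"wy":0,"wz":0,"jaw":0},{"dx":0,"dy":-0.23,"dz":0.08,"wx":-0.17,"wy":0,"wz":0,"jaw":0},{"dx":0,"dy":-0.23,"dz":0.1,"wx":-0.16,"wy":0,"wz":0,"jaw":0},{"dx":0,"dy":-0.22,"dz":0.12,"wx":-0.17,"wy":0,"wz":0,"jaw":0}]'

```text
time: 6.75
tool_pos: [0.4648, 0.1657, 0.1004]
tcp_rot: [2.076, 2.264, 0.115]
wrist_force: [4.2, -2.3, 2.0]
width: 0.131
```

Call:
apply_moves --targets '[{"dx":0,"dy":-0.21,"dz":0.14,"wx":-0.17,"wy":0,"wz":0,"jaw":0},{"dx":0,"dy":-0.2,"dz":0.15,"wx":-0.16,"wy":0,"wz":0,"jaw":0},{"dx":0,"dy":-0.18,"dz":0.17,"wx":-0.17,"wy":0,"wz":0,"jaw":0},{"dx":0,"dy":-0.17,"dz":0.19,"wx":-0.17,"wy":0,"wz":0,"jaw":0},{"dx":0,"dy":-0.16,"dz":0.2,"wx":-0.16,"wy":0,"wz":0,"jaw":0}]'

```text
time: 7.25
tool_pos: [0.4396, 0.1634, 0.0707]
tcp_rot: [2.034, 2.218, 0.206]
wrist_force: [1.4, -3.7, 5.8]
width: 0.13
```

Run:
```python
from plan import *
H=np.array([.503,.1687,.05])
arc(H,[.37,.26,.15,.05,0],[11,12,13,14,15])
s=bot.read_state();M=R.from_rotvec(s["tcp_rot"]).as_matrix(); print(s["tool_pos"]-M[:,2]*.019)
```

```text
0.37 d -0.01 -0.31 0.3 w -0.06 -0.0 -0.01 [0.432 0.163 0.06 ]
0.26 d 0.0 -0.13 0.25 w -0.17 -0.0 0.0 [0.43  0.162 0.052]
0.15 d 0.0 -0.1 0.27 w -0.17 -0.0 0.0 [0.428 0.162 0.043]
0.05 d 0.0 -0.08 0.25 w -0.16 -0.0 0.0 [0.428 0.162 0.036]
0 d 0.0 -0.02 0.13 w -0.17 -0.0 0.0 [0.428 0.162 0.032]
[0.4361484  0.16307247 0.0893657 ]
```

Call:
apply_moves --targets '[{"dx":0,"dy":-0.2,"dz":0.26,"wx":-0.15,"wy":0,"wz":0,"jaw":0},{"dx":0,"dy":-0.13,"dz":0.25,"wx":-0.17,"wy":0,"wz":0,"jaw":0},{"dx":0,"dy":-0.1,"dz":0.27,"wx":-0.17,"wy":0,"wz":0,"jaw":0},{"dx":0,"dy":-0.08,"dz":0.25,"wx":-0.16,"wy":0,"wz":0,"jaw":0},{"dx":0,"dy":-0.02,"dz":0.13,"wx":-0.17,"wy":0,"wz":0,"jaw":0}]'

```text
time: 7.75
tool_pos: [0.4309, 0.1627, 0.0326]
tcp_rot: [1.991, 2.17, 0.295]
wrist_force: [2.4, -5.3, 4.0]
width: 0.126
```

Run:
```python
from plan import *
from workcell import cams
d=cams.read_camera("side"); cv2.imwrite("pics/side5.png",cv2.resize(d["color"][220:430,170:500,::-1],None,fx=2.4,fy=2.4))
s=bot.read_state();M=R.from_rotvec(s["tcp_rot"]).as_matrix(); print(s["tool_pos"]-M[:,2]*.019,s["wrist_force"],s["time"])
P=pts(d);m=brass(d)&(P[...,0]<.50)&(P[...,0]>.41)&(P[...,1]>.1)&(P[...,1]<.24)&(P[...,2]>.02);L=P[m]
for a in(.43,.45,.47,.49):
    k=L[abs(L[:,0]-a)<.01]; print(a,len(k),np.percentile(k[:,2],[50,95]) if len(k) else None)
```

```text
[0.42574946 0.16224742 0.05036017] [ 7.66320974 -4.72490525 -0.77611665] 7.8
0.43 400 [0.05844663 0.06052623]
0.45 137 [0.05634935 0.05827472]
0.47 172 [0.05524399 0.05682877]
0.49 319 [0.0543543  0.05707452]
```

View pics/side5.png

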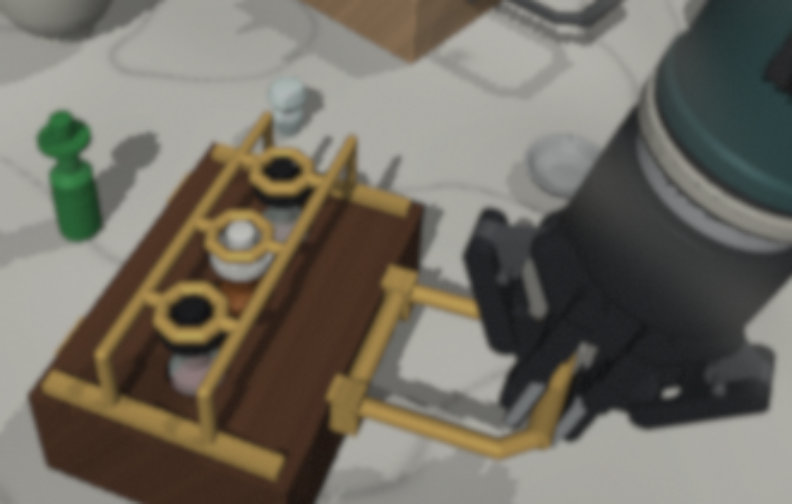

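The rings have closed above the white collar. I'll press slightly down to the stop, then release.

Call:
apply_moves --targets '[{"dx":0,"dy":0,"dz":0.1,"wx":0,"wy":0,"wz":0,"jaw":0},{"dx":0,"dy":0,"dz":0.1,"wx":0,"wy":0,"wz":0,"jaw":0},{"dx":0,"dy":0,"dz":0,"wx":0,"wy":0,"wz":0,"jaw":0}]'

```text
time: 8.1
tool_pos: [0.4309, 0.1627, 0.0272]
tcp_rot: [1.995, 2.172, 0.288]
wrist_force: [-12.3, -6.4, 26.8]
width: 0.126
```

Call:
apply_moves --targets '[{"dx":0,"dy":0,"dz":0,"wx":0,"wy":0,"wz":0,"jaw":0.6},{"dx":0,"dy":0,"dz":0,"wx":0,"wy":0,"wz":0,"jaw":0.6},{"dx":0,"dy":0,"dz":0,"wx":0,"wy":0,"wz":0,"jaw":0.6},{"dx":0,"dy":0,"dz":0,"wx":0,"wy":0,"wz":0,"jaw":0.6},{"dx":0,"dy":0,"dz":-0.3,"wx":0,"wy":0,"wz":0,"jaw":0.6}]'

```text
time: 8.6
tool_pos: [0.4262, 0.1618, 0.032]
tcp_rot: [1.996, 2.175, 0.283]
wrist_force: [-0.6, -0.0, -0.3]
width: 0.602
```

Call:
apply_moves --targets '[{"dx":0,"dy":0,"dz":-0.8,"wx":0,"wy":0,"wz":0,"jaw":0.6},{"dx":0,"dy":0,"dz":-0.9,"wx":0,"wy":0,"wz":0,"jaw":0.6},{"dx":0,"dy":0,"dz":-0.9,"wx":0,"wy":0,"wz":0,"jaw":0.6},{"dx":0,"dy":0,"dz":-0.9,"wx":0,"wy":0,"wz":0,"jaw":0.6},{"dx":0,"dy":0,"dz":0,"wx":0,"wy":0,"wz":0,"jaw":0.6}]'

```text
time: 9.1
tool_pos: [0.4026, 0.1611, 0.1393]
tcp_rot: [1.992, 2.17, 0.298]
wrist_force: [0.3, 0.3, 0.5]
width: 0.6
```

Run:
```python
from plan import *
from workcell import cams
D={}
for nm in("side","top"):
    d=D[nm]=cams.read_camera(nm)
    cv2.imwrite(f"pics/{nm}6.png",d["color"][:,:,::-1])
    for t,dd in(("now",d),("before",pickle.load(open(nm+"0.pkl","rb")))):
        P=pts(dd); h=cv2.cvtColor(dd["color"],cv2.COLOR_RGB2HSV)
        m=(np.hypot(P[...,0]-.5685,P[...,1]-.172)<.016)&(h[...,1]<70)&(h[...,2]>110)&(P[...,2]<.13)&(P[...,2]>.07)
        print(nm,t,m.sum(),np.percentile(P[m][:,2],[5,50,95,100]).round(4) if m.any() else None)
        m=brass(dd)&(P[...,1]>.1)&(P[...,1]<.24)&(P[...,2]>.02)&(P[...,2]<.09);L=P[m]
        for a in(.425,.45,.47,.49):
            k=L[abs(L[:,0]-a)<.008]; print(a,len(k),np.percentile(k[:,2],[50,95]) if len(k) else None)
s=bot.read_state();print(s["time"],s["tool_pos"],s["wrist_force"])
```

```text
side now 207 [0.0828 0.0932 0.0975 0.0983]
0.425 451 [0.05484754 0.05676611]
0.45 203 [0.05342817 0.05513464]
0.47 193 [0.05366043 0.05516838]
0.49 238 [0.05352535 0.05681573]
side before 360 [0.0977 0.0995 0.112  0.1133]
0.425 433 [0.05928028 0.06084731]
0.45 202 [0.05652621 0.05795246]
0.47 194 [0.05554983 0.0572614 ]
0.49 238 [0.05461349 0.0565592 ]
top now 66 [0.0829 0.096  0.0987 0.1007]
0.425 160 [0.05500147 0.05770139]
0.45 77 [0.05339338 0.05594519]
0.47 80 [0.05408532 0.05735234]
0.49 83 [0.05431561 0.05779576]
top before 203 [0.097  0.0999 0.113  0.1145]
0.425 217 [0.05935059 0.06249693]
0.45 60 [0.05655751 0.05995485]
0.47 71 [0.05614126 0.05820908]
0.49 90 [0.05512001 0.05775859]
9.2 [0.4007099  0.16021177 0.1355049 ] [0.0005382  0.29486024 0.28643008]
```

View pics/side6.png

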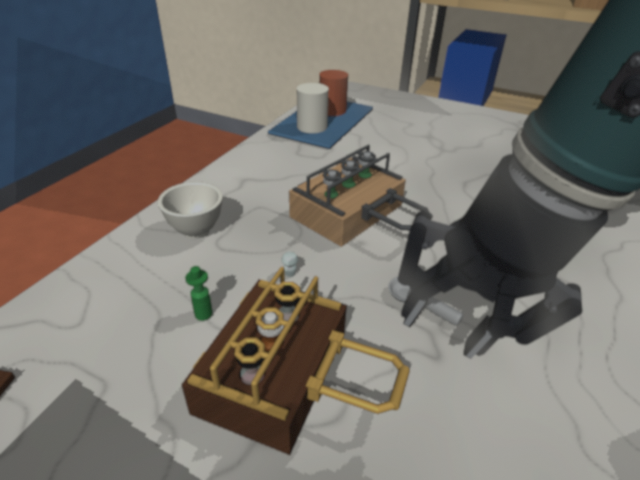

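View pics/top6.png

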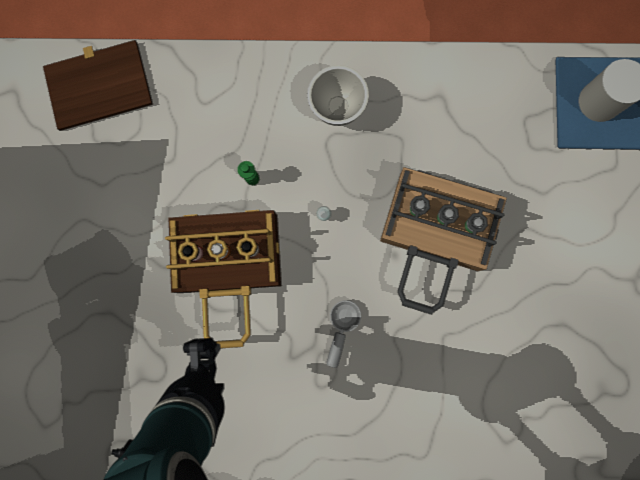

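The lever lies level: its bar top is at 0.055, the same height as at the hinge. The rings at (217,248) in the top view are closed around the lowered white stopper. The dark lever at (428,280) hasn't moved, and the gripper is clear.

```bash
python3 -c "
from workcell import job; print(job.finish_job())"
```

```text
the job is handed in; nothing more can be done
None
```

The amber vial has dropped home in the middle hole of the walnut rack, and the brass lever is fully down again with the rings closed over it. I gripped the lever's crossbar, swung it up to about 1.45 rad, brought it back down to its stop, then released and moved clear. I handed the job in at about 9.2 s; no verdict was reported.

- **Vial:** both cameras showed the white stopper 15 mm lower (top from 0.113 to 0.098 m). It stayed at that height after the rings closed.
- **Brass lever:** the crossbar's top sits at about 0.055 m, level to within about 2 mm from crossbar to hinge.
- **Pale rack:** its dark lever looks unchanged in both views; I did not measure its angle.
- **Robot:** the gripper is about 10 cm above the lever, and the wrist force reads near zero. The highest I saw was about 30 N, while pressing the lever onto its stop.

No check failed or disagreed. My first three move calls were refused because I left out some keys, and nothing moved until I resent them.

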